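Gang bar blanks in the saw-guide jig

ROBOT

A 7-joint arm with a two-finger parallel gripper is mounted at the origin on the work surface. World frame = base frame: x ahead of the robot, y to its left, z up, the work surface at z = 0. Lengths are in m, angles in rad, forces in N, time in s.
With the tool pointing down it reaches from about 0.4 to 0.875 m from the base axis. Payload 19.3 kg.
Tool frame: the origin (TCP) lies between the finger pads; the fingertips stand 17 mm ahead of it and the grasp point (between the pads) lies 2 mm behind it; z points along the fingers, y is the line along which they close (so a half turn about z gives the same grasp; the last joint's range is limited). The gripper opens to 85 mm and grips with 20 to 120 N. Pads are 22 mm wide; open, the fingers measure 114 mm over their backs; the gripper's body (76 mm by 85 mm) begins 54 mm behind the grasp point. The pads swing forward as they close: fully open they stand 13 mm farther back than shut.
Start: joints at [1.132, 0.521, -0.036, 1.599, 0.021, 1.021, -0.113], TCP at [0.225, -0.583, 0.248] pointing down, gripper open.
Joint ranges: [-2.91, 2.91], [-0.3, 2.13], [-1.5, 1.42], [0.17, 2.43], [-1.26, 4.41], [0.16, 1.93], [-2.52, 2.52]. Speed limits (rad/s): [1.89, 1.89, 2.39, 2.39, 3.01, 3.01, 3.01].

INTERFACE

Orientations are given as [roll, pitch, yaw] about the fixed x, y, z axes, in that order (R = Rz(yaw) Ry(pitch) Rx(roll)).
In Python, from workcell import bot gives the robot as it stands.
- The arm moves only by the shell command python3 -m inch 'ROWS' [FORCE]. ROWS is JSON, a list of rows, each a list of 7 numbers: the shift along the tool's x, y, z in units of 200 mm (1.0 is 200 mm), then the turn, a rotation vector about the tool's x, y, z in units of 90 degrees (1.0 is 90 degrees), then the opening, from 0 (shut) to 1 (fully open). In form: [[x, y, z, rx, ry, rz, grip], ...]. A call has 1 to 20 rows; each row is the pose to reach, as a shift and turn from the pose commanded when the call began, along the tool's axes at that moment; what a row does not reach only later rows make up. A row lasts 1/8 s, in which the tool goes at most 62.5 mm and 10.7 degrees, less where a joint would pass 70% of its speed; a pose out of reach is approached as far as the arm can. A call with a number of a shift or a turn outside -1 to 1 is refused whole. A call with a gripper value outside its range is refused whole. The fingers move at their own pace and stop on an object; FORCE is the grip in N (left out, the last holds). Time passes only in rows, so rows that repeat a pose let the fingers close. It gives the time, the measured TCP pose, the force, the opening and the grip force at its end, in the units of the state.
- bot.observe(): the state, without advancing time (a new reading comes with each control period).
- bot.grab_frame(name): name is "scene" or "top" or "wrist"; returns a dict with "img" (420x560x3 uint8, red, green, blue), "z_map" (420x560 float32, m along the optical axis (not along the pixel's ray), 0 where there is no reading), "vfov" (degrees; the focal length in pixels is half the picture's height over the tangent of half this angle, whatever the lens; pixels are square), "cx", "cy" (the principal point, pixels), "distortion" ([k1, k2, p1, p2, k3] as OpenCV has them; the pictures are not rectified), "rvec" (rotation vector, rad) and "tvec" (3), from world to camera coordinates, as OpenCV has them. Camera axes: x right, y down, z forward; pixel columns grow to the right and rows downward; lengths in m; the calibration is good to about 2 mm. A picture is of the moment at which its call begins.
- bot.job_done(): hands the job in; it is judged then, once.
The state is a dict: "clock": time; "qpos": joint angles; "qd": joint speeds; "joint_efforts": joint torques, N m; "position": TCP position; "tool_rot": TCP orientation; "force": force on the tool from outside, world axes, zero at the start; "moment": the same for the moment, N m; "grip_width": finger opening in m; "finger_force": force on a finger pad.
Only numpy, scipy, OpenCV 4.12 (cv2) and the standard library are available. Lean on these libraries where they do the work, as an engineer would, in place of code of your own. Each camera call takes 0.05 s, during which the arm holds its last target. There are 200 camera calls.

TASK

Load every wooden bar from the green mat into the drawn-out tray of the saw-guide jig: lay them flat side by side, tight against the side fence and each other with no gaps, and with every far end butted against the end stop. When all are squared up, push the tray fully home under the bridge, with the bars still registered. Leave the glue bottle, tape measure and pencil mug where they stand.

Things in the scene. Friction and masses are not known exactly. Their poses are not given: they have to be found in the camera images.
- barA: loose square bar blank of pale wood with dark pencil lines across it, 150 x 24 x 24 mm, about 65 g; origin at its centre, x along its length. Starts lying on the green mat. May be absent (3 or 4 of the four bars are present)
- barB: loose square bar blank of pale wood with dark pencil lines across it, 150 x 24 x 24 mm, about 65 g; origin at its centre, x along its length. Starts lying on the green mat. May be absent (3 or 4 of the four bars are present)
- barC: loose square bar blank of pale wood with dark pencil lines across it, 150 x 24 x 24 mm, about 65 g; origin at its centre, x along its length. Starts lying on the green mat. May be absent (3 or 4 of the four bars are present)
- barD: loose square bar blank of pale wood with dark pencil lines across it, 150 x 24 x 24 mm, about 65 g; origin at its centre, x along its length. Starts lying on the green mat. May be absent (3 or 4 of the four bars are present)
- tray (a joint): how far the jig's sliding tray is drawn out, in m: 0 = fully home under the bridge against its back stop, 0.150 = fully out (hard stop); starts at 0.130 to 0.150. Home is along +x of floor_mid. Friction of about 9 N holds it where it is left; no spring
- floor_mid (a point): centre of the tray's flat floor top (30 mm above the bench), moves with the tray: x points away from the robot to the end stop (home), y to the fence on the robot's left, z up. Floor 240 x 200 mm (x, y), 14 mm thick. Aluminium end stop: face at x = +100 mm, full width; side fence: face at y = +85 mm, x = -30 to 115 mm; both 15 mm thick, 20 mm high. -y side open, near edge has only the tab
- place0 (a point): where the centre of a registered bar comes to lie: place 1 counted from the fence, 75 mm from the end stop and 12 mm from the fence, 12 mm above the tray floor; moves with the tray, same axes as floor_mid (a registered bar lies along its x). Bars go in any order, places filled from the fence
- place1 (a point): where the centre of a registered bar comes to lie: place 2 counted from the fence, 75 mm from the end stop and 36 mm from the fence, 12 mm above the tray floor; moves with the tray, same axes as floor_mid (a registered bar lies along its x). Bars go in any order, places filled from the fence
- place2 (a point): where the centre of a registered bar comes to lie: place 3 counted from the fence, 75 mm from the end stop and 60 mm from the fence, 12 mm above the tray floor; moves with the tray, same axes as floor_mid (a registered bar lies along its x). Bars go in any order, places filled from the fence
- place3 (a point): where the centre of a registered bar comes to lie: place 4 counted from the fence, 75 mm from the end stop and 84 mm from the fence, 12 mm above the tray floor; moves with the tray, same axes as floor_mid (a registered bar lies along its x). Bars go in any order, places filled from the fence
- tab_top (a point): top centre of the red upright grip tab at the right of the tray's near edge, moves with the tray: 14 mm thick along x, 60 mm wide, rising 45 mm above the tray floor (top 75 mm above the bench). Pinch it from above or push its near face; at x = -113 mm, y = -65 mm from floor_mid
- bridge (a point): middle of the lower front edge of the fixed wooden bridge over the tray; x points away from the robot. It covers 80 mm to +x and 142 mm to each side; underside 70 mm, top 104 mm above the bench; posts 108 to 142 mm to each side. With the tray fully out the stop's face is 50 mm in front of it. The jig's base is a fixed board 12 mm thick, 300 x 300 mm
- mat: green cutting mat fixed to the bench, 300 x 420 x 3 mm, on which the bars lie; origin at the centre of its underside
- glue: bystander: yellow glue bottle with an orange cap, 64 mm across, 170 mm tall; origin at the centre of its underside
- tape: bystander: black tape measure, 75 x 45 x 70 mm; origin at the centre of its underside
- mug: bystander: blue mug with pencils, 80 mm across, 95 mm tall, pencils to 170 mm; origin at the centre of its underside

How it is judged:
By the outcome, as a careful person would: the job done as asked, in the order asked, and still so for the second after the job is handed in, with the robot touching nothing.
Of barA, barB, barC, barD only 3 to 4 are there at a start; the rules pass over those that are not, and their reading is None.
At some moment in a run one of barA, barB, barC, barD may be knocked a few centimetres aside while the robot is not near it.
Once in a run the grip may slacken for a moment while it holds something.
It also fails if it takes over 210 s, if anything falls off the work surface, if the arm or the gripper's body presses on something with over 40 N, if the wrist force passes 120 N, or if a joint passes its speed limit or range.

## Working session

There is one attempt and no reset: what is moved stays moved. The work goes in short steps, Python scripts to look and compute and a shell command to move; the robot and the scene stay as the last step left them, time stands still between calls to the robot, and variables do not carry over. Pictures are saved under pics/ and viewed, at most 14 in all, crops included, and the job is handed in when it is done.

```bash
mkdir -p pics; ls; cat > h.py <<'E'
import numpy as np, cv2
from workcell import bot
from scipy.spatial.transform import Rotation as R
def cam(n):
    f=bot.grab_frame(n); H,W=f['img'].shape[:2]
    fl=H/2/np.tan(np.radians(f['vfov'])/2)
    f['K']=np.array([[fl,0,f['cx']],[0,fl,f['cy']],[0,0,1]]); f['D']=np.array(f['distortion'],float)
    f['R']=cv2.Rodrigues(np.array(f['rvec'],float))[0]; f['t']=np.array(f['tvec'],float); return f
def rays(f,px):
    u=cv2.undistortPoints(np.array(px,float).reshape(-1,1,2),f['K'],f['D']).reshape(-1,2)
    return np.c_[u,np.ones(len(u))]
def plane(f,px,z):
    d=rays(f,px)@f['R']; c=-f['R'].T@f['t']; return c+d*((z-c[2])/d[:,2])[:,None]
def depthpts(f,px):
    px=np.array(px,int).reshape(-1,2); z=f['z_map'][px[:,1],px[:,0]]
    return (rays(f,px)*z[:,None]-f['t'])@f['R']
def proj(f,P): return cv2.projectPoints(np.array(P,float).reshape(-1,3),f['R'],f['t'],f['K'],f['D'])[0].reshape(-1,2)
def save(f,n): cv2.imwrite('pics/'+n+'.png',cv2.cvtColor(f['img'],cv2.COLOR_RGB2BGR))
E
python3 - <<'E'
from h import *
for n in('top','scene'):
    f=cam(n); save(f,n+'0'); print(n,-f['R'].T@f['t'],f['K'][0,0],f['D'])
s=bot.observe(); print(s)
E
```

```text
pics
top [0.47702271 0.07288389 1.24874587] 478.4825771781819 [-0.03759628  0.          0.          0.          0.        ]
scene [1.0025047  0.58479015 0.82830092] 389.7933893302628 [-0.08685244  0.          0.          0.          0.        ]
{'clock': 0.1, 'qpos': array([ 1.13178915,  0.52195131, -0.03635522,  1.59991855,  0.02121921,
        1.02107406, -0.11281509]), 'qd': array([-3.45724329e-04, -1.85434971e-03, -3.28868452e-05,  1.19856609e-03,
       -5.04771161e-05,  2.99776128e-04, -3.60330507e-04]), 'joint_efforts': array([ 5.03552132e-03, -9.28490710e+01,  1.98474102e+00, -3.70530438e+01,
        1.82298745e-02,  5.22620656e-03, -8.71802172e-06]), 'position': array([ 0.22520193, -0.58273688,  0.24779652]), 'tool_rot': array([-3.14062941e+00,  6.80514716e-05,  3.68814696e-01]), 'force': array([ 0.65874554, -0.50415749, -0.26874273]), 'moment': array([-0.00921605,  0.04297422,  0.01451153]), 'finger_force': 0.0, 'grip_width': 0.08526807250549491}
```

```bash
python3 -c "
import cv2,numpy as np
a=cv2.imread('pics/top0.png');b=cv2.imread('pics/scene0.png');print(a.shape)"
```

```text
(420, 560, 3)
```

View pics/top0.png

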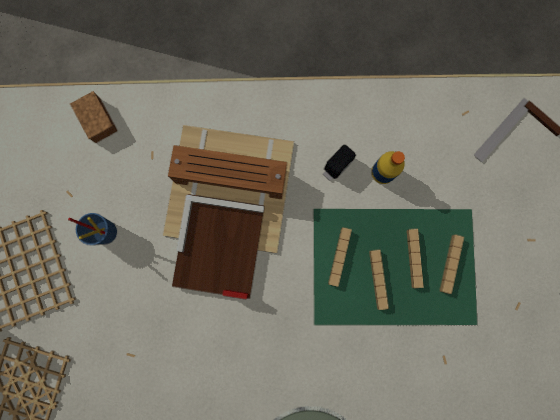

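View pics/scene0.png

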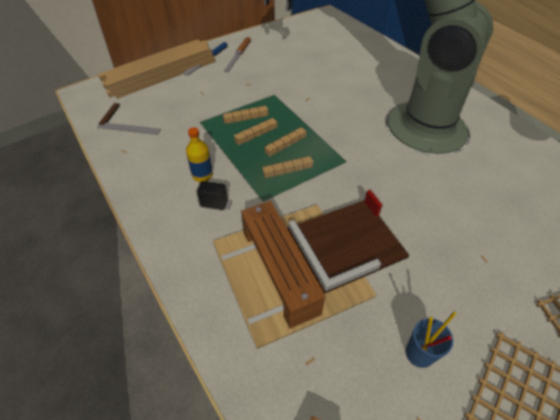

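The top view shows 4 bars on the mat at about (341,257), (379,280), (416,259) and (452,264). The jig is turned roughly 8° clockwise, with its red tab at (235,294), stop at (225,203) and bridge at (228,170). The tape measure and glue bottle stand at (340,161) and (389,167), and the mug at (95,228), clear of the working path.

```bash
cat > meas.py <<'E'
from h import *
def rect(P):
    (c,(w,h),a)=cv2.minAreaRect((P[:,:2]*1000).astype(np.float32))
    if w<h: a+=90; w,h=h,w
    return np.array(c)/1000,w,h,(a+90)%180-90
def blobs(m,mn):
    m=cv2.morphologyEx(m.astype(np.uint8),cv2.MORPH_OPEN,np.ones((2,2)))
    k,l,s,c=cv2.connectedComponentsWithStats(m)
    return [np.argwhere(l==i)[:,::-1] for i in range(1,k) if s[i,4]>mn]
def woodmask(f):
    h=cv2.cvtColor(f['img'],cv2.COLOR_RGB2HSV).astype(int)
    return (h[...,0]<28)&(h[...,0]>8)&(h[...,1]>50)&(h[...,2]>90)
def bars(f,z=.027,box=(.2,.62,-.45,.02)):
    out=[]
    for b in blobs(cv2.morphologyEx(woodmask(f).astype(np.uint8),cv2.MORPH_CLOSE,np.ones((3,3))),150):
        P=plane(f,b,z)
        c=P.mean(0)
        if box[0]<c[0]<box[1] and box[2]<c[1]<box[3]: out.append((rect(P),len(b),np.median(depthpts(f,b)[:,2])))
    return out
E
python3 - <<'E'
from meas import *
np.set_printoptions(precision=4,suppress=True)
f=cam('top')
for b in bars(f): print('bar',b)
h=cv2.cvtColor(f['img'],cv2.COLOR_RGB2HSV).astype(int)
red=((h[...,0]<6)|(h[...,0]>174))&(h[...,1]>150)&(h[...,2]>90)
for b in blobs(red,40): print('red',rect(plane(f,b,.075)),len(b),np.median(depthpts(f,b)[:,2]),b.mean(0))
yy,xx=np.mgrid[0:420,0:560]; allp=np.c_[xx.ravel(),yy.ravel()]
P=depthpts(f,allp); Z=P[:,2].reshape(420,560)
reg=np.zeros((420,560),bool); reg[110:310,150:305]=1
for nm,z0,z1 in(('bridge',.09,.115),('white',.04,.06),('floor',.022,.038),('base',.006,.018)):
    for b in blobs(reg&(Z>z0)&(Z<z1),150):
        Q=depthpts(f,b); print(nm,len(b),rect(Q),np.median(Q[:,2]))
E
```

```text
bar ((array([ 0.515 , -0.0918]), 149.63894653320312, 26.008636474609375, -15.457015991210938), 596, np.float64(0.026940937583113476))
bar ((array([ 0.5063, -0.2839]), 148.8800506591797, 28.32863426208496, 2.152972459793091), 636, np.float64(0.027120210988424934))
bar ((array([ 0.4899, -0.3782]), 149.74859619140625, 30.50482940673828, -16.545692443847656), 690, np.float64(0.02661418740026802))
bar ((array([ 0.4543, -0.1891]), 149.86920166015625, 26.642751693725586, 4.747651100158691), 603, np.float64(0.027416400329404275))
red (array([0.4271, 0.1727]), 57.86555480957031, 11.799888610839844, 79.5079574584961) 120 0.07512224962847529 [235.6583 295.3167]
bridge 3794 (array([0.6404, 0.1974]), 292.28460693359375, 288.81378173828125, -7.35211181640625) 0.10406396419297227
white 824 (array([0.5783, 0.1843]), 253.80429077148438, 162.02679443359375, 80.28202056884766) 0.04917295327887042
floor 6420 (array([0.5346, 0.1941]), 258.47930908203125, 223.5238037109375, 80.16566467285156) 0.030338899222158253
base 2424 (array([0.6762, 0.1927]), 354.3987121582031, 300.87646484375, -9.296333312988281) 0.012226297939901515
base 2858 (array([0.6087, 0.2062]), 304.3482971191406, 218.8428955078125, 81.07640838623047) 0.012337418854335199
```

```bash
cat >> meas.py <<'E'
np.set_printoptions(precision=4,suppress=True)
def bars2(f,zt=.027,box=(.2,.62,-.45,.02)):
    """bar tops: wood mask, depth-gated to top face"""
    yy,xx=np.mgrid[0:420,0:560]; Z=depthpts(f,np.c_[xx.ravel(),yy.ravel()])[:,2].reshape(420,560)
    m=cv2.morphologyEx(woodmask(f).astype(np.uint8),cv2.MORPH_CLOSE,np.ones((3,3)))>0
    out=[]
    for b in blobs(m&(abs(Z-zt)<.006),100):
        P=plane(f,b,zt); c=P.mean(0)
        if box[0]<c[0]<box[1] and box[2]<c[1]<box[3]:
            r=rect(P); out.append((r[0][0],r[0][1],r[3],r[1],r[2]))
    return np.array(sorted(out,key=lambda r:r[1]))
def plan(*T):
    """targets (x,y,z,yaw_deg) -> rows from the present pose; yaw = direction of tool x"""
    s=bot.observe(); p=s['position']; R0=R.from_euler('xyz',s['tool_rot'])
    print('now',p,np.degrees(s['tool_rot']),'F',s['force'],'w',s['grip_width'],'t',s['clock'])
    for x,y,z,a in T:
        d=R0.inv().apply(np.array([x,y,z])-p)/.2
        r=(R0.inv()*R.from_euler('xyz',[np.pi,0,np.radians(a)])).as_rotvec()/(np.pi/2)
        print('->',(x,y,z,a),'row',np.r_[d,r].round(4))
E
python3 - <<'E'
from meas import *
f=cam('top')
print(bars2(f))
yy,xx=np.mgrid[0:420,0:560]; P=depthpts(f,np.c_[xx.ravel(),yy.ravel()]); Z=P[:,2].reshape(420,560)
reg=np.zeros((420,560),bool); reg[180:310,150:270]=1
h=cv2.cvtColor(f['img'],cv2.COLOR_RGB2HSV).astype(int)
W=reg&(abs(Z-.05)<.006)&(h[...,1]<70)
w=plane(f,np.argwhere(W)[:,::-1],.05)[:,:2]
fl=plane(f,np.argwhere(reg&(abs(Z-.03)<.005))[:,::-1],.03)[:,:2]
c0=np.array([.5346,.1941])
for a in(-9.8,):
  A=np.radians(a); ex=np.array([np.cos(A),np.sin(A)]); ey=np.array([-ex[1],ex[0]])
  u,v=(w-c0)@ex,(w-c0)@ey
  def edge(s,t,lo,hi,fn,n=18):
    b=np.linspace(lo,hi,n+1); pts=[((b[i]+b[i+1])/2,fn(t[(s>=b[i])&(s<b[i+1])])) for i in range(n) if ((s>=b[i])&(s<b[i+1])).sum()>3]
    pts=np.array(pts); k=np.polyfit(pts[:,0],pts[:,1],1); r=pts[:,1]-np.polyval(k,pts[:,0]); g=abs(r)<.003
    k=np.polyfit(pts[g,0],pts[g,1],1); return np.degrees(np.arctan(k[0])),k[1],g.sum()
  print('uv white',u.min(),u.max(),v.min(),v.max())
  st=v<u.max()*0+.06
  print('stop front',edge(v[st],u[st],-.09,.06,np.min),'back',edge(v[st],u[st],-.09,.06,np.max))
  fe=u<u.max()-.03
  print('fence in',edge(u[fe],v[fe],u.min()+.005,u[fe].max()-.01,np.min),'out',edge(u[fe],v[fe],u.min()+.005,u[fe].max()-.01,np.max))
  u,v=(fl-c0)@ex,(fl-c0)@ey
  print('floor near',edge(v,u,-.02,.09,np.min),'left',edge(u,v,-.12,-.05,np.max),'right',edge(u,v,-.1,.05,np.min))
  fb=depthpts(f,np.argwhere((Z>.098)&(Z<.11)&np.roll(reg,-50,0))[:,::-1])[:,:2]
  u,v=(fb-c0)@ex,(fb-c0)@ey
  print('bridge front',edge(v,u,-.1,.1,np.min),'v',v.min(),v.max())
for n,px in(('glue',(397,157)),('tape',(340,161)),('mug',(95,228))): print(n,depthpts(f,[px]))
plan((.45,-.42,.2,-16.5))
E
```

```text
[[  0.4903  -0.3801 -16.0228 147.6144  24.4101]
 [  0.5064  -0.285    2.1152 149.0211  25.8937]
 [  0.4543  -0.1888   5.5299 149.9396  24.9201]
 [  0.5149  -0.0911 -15.3112 148.9836  24.7777]]
uv white -0.017416478528373355 0.15835867187333416 -0.07256534907277198 0.16932687448878467
stop front (np.float64(-0.22464345250171103), np.float64(0.11250364883406742), np.int64(16)) back (np.float64(-0.07922093793911977), np.float64(0.12671811224309132), np.int64(16))
fence in (np.float64(-2.505980844979057), np.float64(0.11323304685449002), np.int64(2)) out (np.float64(-0.28076013027079494), np.float64(0.12674205519070544), np.int64(18))
floor near (np.float64(-0.592288159129383), np.float64(-0.10634411884187668), np.int64(12)) left (np.float64(-1.1323418740960085), np.float64(0.12503429041789818), np.int64(14)) right (np.float64(-0.18600672023348544), np.float64(-0.07240358554532234), np.int64(18))
bridge front (np.float64(0.09537791414999175), np.float64(0.15741687241600252), np.int64(17)) v -0.08202321880938138 0.16939591666804119
glue [[ 0.7378 -0.2114  0.1726]]
tape [[ 0.7548 -0.0934  0.0716]]
mug [[0.5989 0.5229 0.0651]]
now [ 0.2252 -0.5828  0.248 ] [-179.9623    0.0036   21.1293] F [-0.359   0.1798  0.0463] w 0.08534139980021532 t 0.2
-> (0.45, -0.42, 0.2, -16.5) row [ 1.3419 -0.3541  0.24   -0.0004  0.0002  0.4181]
```

```bash
python3 -m inch '[[0.5,-0.15,0.1,0,0,0.2,0.7],[1,-0.3,0.2,0,0,0.415,0.7],[1,-0.3,0.2,0,0,0.415,0.7],[1,-0.3,0.2,0,0,0.415,0.7],[1,-0.3,0.2,0,0,0.415,0.7],[1,-0.3,0.2,0,0,0.415,0.7],[1,-0.3,0.2,0,0,0.415,0.7]]' 40
python3 - <<'E'
from meas import *
plan((.4903,-.3801,.1,-16),(.4903,-.3801,.026,-16))
E
```

```text
clock: 1.08
position: [0.3892, -0.4559, 0.2085]
tool_rot: [3.141, -0.0, -0.284]
force: [-0.3, -0.4, 0.4]
grip_width: 0.0597
finger_force: 0.0
now [ 0.3892 -0.4559  0.2085] [179.9768  -0.0024 -16.2838] F [-0.2915 -0.3716  0.4439] w 0.0597134797463529 t 1.075
-> (0.4903, -0.3801, 0.1, -16) row [ 0.3791 -0.5057  0.5423  0.0003 -0.     -0.0032]
-> (0.4903, -0.3801, 0.026, -16) row [ 0.379  -0.5058  0.9123  0.0003 -0.     -0.0032]
```

```bash
python3 -m inch '[[0.379,-0.506,0.2,0,0,0,0.7],[0.379,-0.506,0.4,0,0,0,0.7],[0.379,-0.506,0.55,0,0,0,0.7],[0.379,-0.506,0.7,0,0,0,0.7],[0.379,-0.506,0.85,0,0,0,0.7],[0.379,-0.506,0.912,0,0,0,0.7],[0.379,-0.506,0.912,0,0,0,0],[0.379,-0.506,0.912,0,0,0,0],[0.379,-0.506,0.912,0,0,0,0],[0.379,-0.506,0.912,0,0,0,0],[0.379,-0.506,0.912,0,0,0,0],[0.379,-0.506,0.8,0,0,0,0],[0.379,-0.506,0.6,0,0,0,0],[0.379,-0.506,0.3,0,0,0,0],[0.379,-0.506,0.0,0,0,0,0],[0.379,-0.506,0.0,0,0,0,0]]' 60
python3 - <<'E'
from meas import *
print(bars2(cam('top')))
f=cam('wrist'); save(f,'wrist1')
# targets near tray: place0 with 24mm extra gap, 15mm short of stop
A=np.radians(-9.8); ex=np.array([np.cos(A),np.sin(A)]); ey=np.array([-ex[1],ex[0]])
F=np.array([.5507,.2182])
t=F+.010*ex+(.073-.022)*ey; print(t)
plan((.45,-.2,.22,-10),(*t,.2,-9.8))
E
```

```text
clock: 3.08
position: [0.4929, -0.3803, 0.2139]
tool_rot: [3.139, -0.008, -0.283]
force: [0.5, -0.3, -1.8]
grip_width: 0.0228
finger_force: 59.0
[[  0.5064  -0.2851   2.4497 149.1331  25.7348]
 [  0.4543  -0.1887   5.5299 149.9396  25.1303]
 [  0.5149  -0.0911 -15.3112 148.9836  24.7777]]
[0.5692 0.2668]
now [ 0.4914 -0.3789  0.2093] [179.9837  -0.0915 -16.2177] F [-0.379  -0.2476 -1.325 ] w 0.02257024558280134 t 3.175
-> (0.45, -0.2, 0.22, -10) row [-0.4484 -0.8012 -0.0547  0.0002 -0.001  -0.0691]
-> (np.float64(0.5692347634423025), np.float64(0.26675370783099767), 0.2, -9.8) row [-0.5279 -3.2086  0.0445  0.0002 -0.001  -0.0713]
```

View pics/wrist1.png

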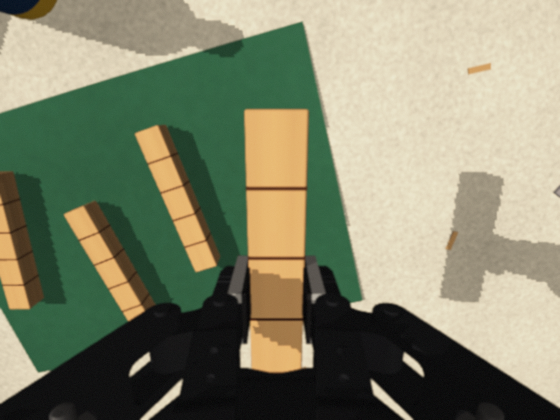

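```bash
python3 -m inch '[[0,-0.25,0,0,0,-0.035,0],[0,-0.5,0,0,0,-0.071,0],[0,-0.5,0,0,0,-0.071,0]]' >/dev/null
python3 -m inch '[[-0.1,-0.3,0,0,0,0,0],[-0.222,-0.6,0,0,0,0,0],[-0.222,-0.95,0,0,0,0,0],[-0.222,-0.95,0,0,0,0,0]]' >/dev/null
python3 -m inch '[[0,-0.3,0,0,0,0,0],[0,-0.6,0,0,0,0,0],[0,-0.95,0,0,0,0,0],[0,-0.95,0,0,0,0,0]]' >/dev/null
python3 -m inch '[[0,-0.3,0,0,0,0,0],[0,-0.6,0,0,0,0,0],[0,-0.85,0,0,0,0,0],[0,-0.85,0,0,0,0,0],[0,-0.85,0,0,0,0,0],[0,-0.85,0,0,0,0,0],[0,-0.85,0,0,0,0,0]]'
cat >> meas.py <<'E'
A=np.radians(-9.8); ex=np.array([np.cos(A),np.sin(A)]); ey=np.array([-ex[1],ex[0]]); F=np.array([.5507,.2182])
def J(u,v): return F+u*ex+v*ey
def tray(f):
    "bars and stop/fence in tray frame (u,v about F), mm"
    b=bars2(f,.054,(.4,.75,.05,.4)); 
    return [(np.r_[(r[:2]-F)@ex,(r[:2]-F)@ey]*1000,r[2],r[3],r[4]) for r in b]
E
python3 - <<'E'
from meas import *
f=cam('top'); save(f,'top1')
plan((*J(.010,.051),.06,-9.8),(*J(.010,.051),.055,-9.8),(*J(.025,.051),.054,-9.8))
E
```

```text
clock: 5.42
position: [0.5697, 0.2654, 0.2084]
tool_rot: [3.141, -0.0, -0.173]
force: [-0.0, 0.5, -0.0]
grip_width: 0.0221
finger_force: 64.8
now [0.5696 0.2657 0.2084] [179.9968  -0.0082  -9.8967] F [ 0.1818 -0.1808  0.7756] w 0.02250569146258897 t 5.475
-> (np.float64(0.5692347634423025), np.float64(0.26675370783099767), 0.06, -9.8) row [-0.0027 -0.0048  0.7422  0.     -0.0001 -0.0011]
-> (np.float64(0.5692347634423025), np.float64(0.26675370783099767), 0.055, -9.8) row [-0.0027 -0.0048  0.7672  0.     -0.0001 -0.0011]
-> (np.float64(0.5840158819195549), np.float64(0.26420056534350717), 0.054, -9.8) row [ 0.0723 -0.0049  0.7722  0.     -0.0001 -0.0011]
```

View pics/top1.png

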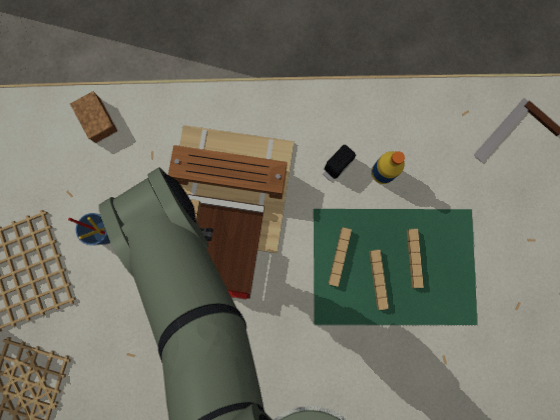

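```bash
python3 -m inch '[[-0.003,0.02,0.2,0,0,0,0],[-0.003,0.02,0.4,0,0,0,0],[-0.003,0.02,0.6,0,0,0,0],[-0.003,0.02,0.7,0,0,0,0],[-0.003,0.02,0.75,0,0,0,0],[-0.003,0.02,0.768,0,0,0,0],[0.02,0.02,0.77,0,0,0,0],[0.045,0.02,0.77,0,0,0,0],[0.06,0.02,0.77,0,0,0,0],[0.07,0.02,0.77,0,0,0,0],[0.08,0.02,0.772,0,0,0,0],[0.082,0.02,0.774,0,0,0,0],[0.082,0.02,0.774,0,0,0,0],[0.082,0.02,0.774,0,0,0,0]]'
python3 - <<'E'
from meas import *
plan((*J(.025,.046),.054,-9.8)); s=bot.observe(); print((s['position'][:2]-F)@ex,(s['position'][:2]-F)@ey)
f=cam('wrist'); save(f,'wrist2')
E
```

```text
clock: 7.22
position: [0.5844, 0.26, 0.0543]
tool_rot: [3.141, 0.001, -0.171]
force: [-8.3, -1.9, 15.9]
grip_width: 0.0224
finger_force: 67.2
now [0.5844 0.26   0.0543] [179.9936   0.037   -9.8241] F [-8.2956 -1.9257 15.9128] w 0.02236788769546547 t 7.225
-> (np.float64(0.5831648344237248), np.float64(0.2592735258510897), 0.054, -9.8) row [-0.0057  0.0046  0.0017  0.0001  0.0004 -0.0003]
0.02614098045884754 0.04691434437979092
```

View pics/wrist2.png

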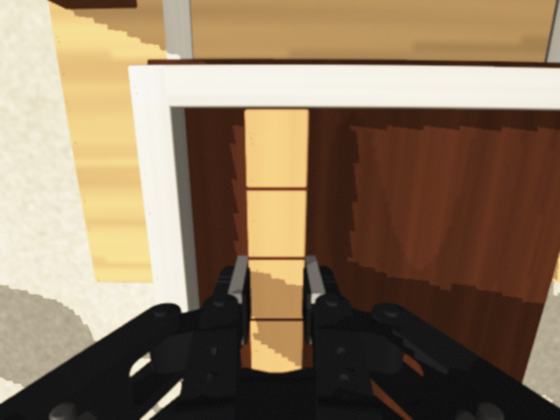

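```bash
python3 -m inch '[[-0.006,0,0,0,0,0,0.45],[-0.006,0,0,0,0,0,0.45],[-0.006,0,0,0,0,0,0.45],[-0.006,0,0,0,0,0,0.45],[-0.006,0,-0.1,0,0,0,0.45],[-0.006,0,-0.3,0,0,0,0],[-0.006,0.1,-0.3,0,0,0,0],[-0.006,0.21,-0.3,0,0,0,0],[-0.006,0.21,-0.3,0,0,0,0],[-0.006,0.21,-0.15,0,0,0,0],[-0.006,0.21,-0.05,0,0,0,0],[-0.006,0.21,-0.012,0,0,0,0],[-0.006,0.21,-0.012,0,0,0,0],[-0.006,0.15,-0.012,0,0,0,0],[-0.006,0.12,-0.012,0,0,0,0],[-0.006,0.09,-0.012,0,0,0,0],[-0.006,0.07,-0.012,0,0,0,0],[-0.006,0.05,-0.012,0,0,0,0],[-0.006,0.04,-0.012,0,0,0,0],[-0.006,0.04,-0.012,0,0,0,0]]'
python3 - <<'E'
from meas import *
s=bot.observe(); print((s['position'][:2]-F)@ex,(s['position'][:2]-F)@ey)
f=cam('wrist'); save(f,'wrist3'); print(tray(cam('top')))
E
```

```text
clock: 9.78
position: [0.5823, 0.2523, 0.0559]
tool_rot: [-3.142, 0.0, -0.172]
force: [-1.1, -0.4, -0.4]
grip_width: -0.0004
finger_force: 0.0
0.025332348154857545 0.03895748268945539
[]
```

View pics/wrist3.png

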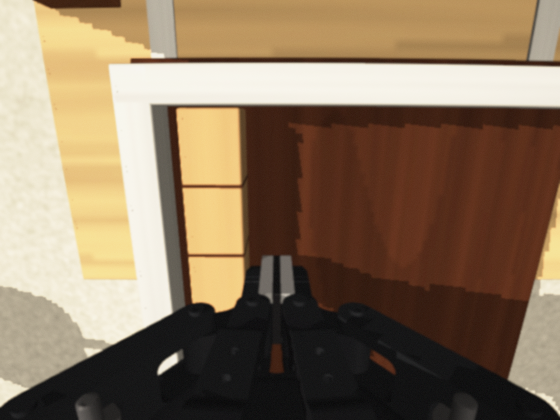

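```bash
python3 -m inch '[[0,-0.01,0,0,0,0,0],[0,-0.02,0,0,0,0,0],[0,-0.03,0,0,0,0,0],[0,-0.03,0,0,0,0,0]]'|egrep 'pos|force'
python3 -m inch '[[0,-0.01,0,0,0,0,0],[0,-0.01,0,0,0,0,0]]'|egrep 'pos|force'
```

```text
position: [0.5833, 0.2584, 0.0559]
force: [0.4, -0.8, 0.6]
finger_force: 0.0
position: [0.5837, 0.2602, 0.0559]
force: [-0.5, 0.3, 0.8]
finger_force: 0.0
```

```bash
for i in 1 2; do python3 -m inch '[[0,-0.01,0,0,0,0,0],[0,-0.01,0,0,0,0,0]]'|egrep 'pos|force:'; done
python3 - <<'E'
from meas import *
f=cam('wrist'); save(f,'wrist4')
E
```

```text
position: [0.584, 0.2622, 0.0559]
force: [0.3, -0.5, 0.5]
finger_force: 0.0
position: [0.5842, 0.2631, 0.0558]
force: [-2.5, -5.2, 3.0]
finger_force: 2.8
```

View pics/wrist4.png

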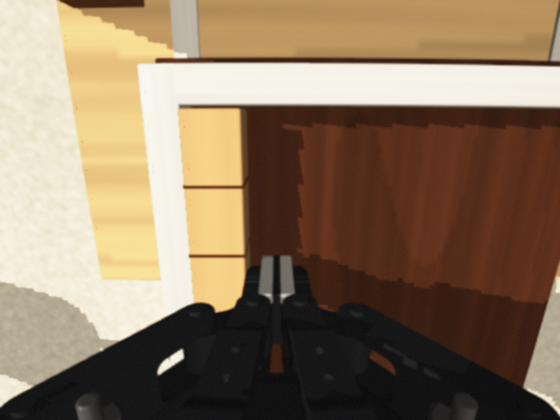

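```bash
python3 -m inch '[[0,0.03,0,0,0,0,0],[0,0.03,-0.3,0,0,0,0.3],[0,0.03,-0.6,0,0,0,0.7],[0,0.3,-0.73,0,0,0,0.7],[0,0.6,-0.73,0,0,0,0.7],[0,0.9,-0.73,0,0,0,0.7],[0,0.9,-0.73,0,0,0,0.7]]' >/dev/null
python3 -m inch '[[0,0.3,0,0,0,0.03,0.7],[-0.04,0.6,0,0,0,0.061,0.7],[-0.04,0.88,0,0,0,0.061,0.7],[-0.04,0.9,0,0,0,0.061,0.7],[-0.04,0.9,0,0,0,0.061,0.7],[-0.04,0.9,0,0,0,0.061,0.7]]'
python3 - <<'E'
from meas import *
f=cam('top')
b=bars2(f); print(b)
print(tray(f))
plan((.5149,-.0911,.026,-15.3))
E
```

```text
clock: 12.8
position: [0.5154, -0.0878, 0.2018]
tool_rot: [-3.141, 0.0, -0.265]
force: [-0.1, -0.0, -0.9]
grip_width: 0.0598
finger_force: 0.0
[[  0.4758  -0.0805 -15.3011  68.096   24.626 ]]
[(array([23.4147, 71.2379]), np.float64(-9.75799560546875), np.float64(149.75624084472656), np.float64(24.038482666015625))]
now [ 0.5154 -0.0879  0.2018] [-179.9741    0.0009  -15.1977] F [ 1.0003  0.1567 -0.9035] w 0.05994537865140222 t 12.85
-> (0.5149, -0.0911, 0.026, -15.3) row [ 0.002   0.0166  0.8792 -0.0003  0.      0.0011]
```

```bash
python3 -m inch '[[0.002,0.017,0.2,0,0,0,0.7],[0.002,0.017,0.4,0,0,0,0.7],[0.002,0.017,0.6,0,0,0,0.7],[0.002,0.017,0.8,0,0,0,0.7],[0.002,0.017,0.879,0,0,0,0.7],[0.002,0.017,0.879,0,0,0,0.7],[0.002,0.017,0.879,0,0,0,0],[0.002,0.017,0.879,0,0,0,0],[0.002,0.017,0.879,0,0,0,0],[0.002,0.017,0.879,0,0,0,0],[0.002,0.017,0.879,0,0,0,0],[0.002,0.017,0.8,0,0,0,0],[0.002,0.017,0.6,0,0,0,0],[0.002,0.017,0.3,0,0,0,0],[0.002,0.017,0.0,0,0,0,0],[0.002,0.017,0.0,0,0,0,0],[0.002,0.017,0.0,0,0,0,0]]' 60
python3 - <<'E'
from meas import *
# for place i release TCP v=.046-.024i ; from the frame after turning
t=J(.010,.022); s=bot.observe(); d=t-s['position'][:2]; print('turn',(np.degrees(s['tool_rot'][2])+9.8)/90,'tool x,y', d@ex/.2,-d@ey/.2)
f=cam('wrist'); m=woodmask(f)[:,240:315].mean(1)>.5; print(np.where(m)[0].min())
E
```

```text
clock: 14.98
position: [0.5143, -0.0927, 0.2026]
tool_rot: [-3.141, -0.001, -0.267]
force: [0.0, -0.5, -0.5]
grip_width: 0.0229
finger_force: 59.5
turn -0.06137654604115043 tool x,y -0.03507228804523313 -1.6729721138498477
106
```

```bash
python3 -m inch '[[0,0,0,0,0,-0.035,0],[0,0,0,0,0,-0.061,0]]' >/dev/null
python3 -m inch '[[0,-0.3,0,0,0,0,0],[-0.035,-0.6,0,0,0,0,0],[-0.035,-0.84,0,0,0,0,0],[-0.035,-0.84,0,0,0,0,0]]' >/dev/null
python3 -m inch '[[0,-0.3,0,0,0,0,0],[0,-0.6,0,0,0,0,0],[0,-0.833,0,0,0,0,0],[0,-0.833,0,0,0,0,0],[0,-0.833,0,0,0,0,0],[0,-0.833,0,0,0,0,0]]'
python3 - <<'E'
from meas import *
plan((*J(.010,.022),.055,-9.8),(*J(.026,.022),.054,-9.8))
print(bars2(cam('top')))
E
```

```text
clock: 16.52
position: [0.5649, 0.2365, 0.2018]
tool_rot: [3.141, 0.0, -0.173]
force: [0.1, 0.1, -0.6]
grip_width: 0.0224
finger_force: 59.5
now [0.5649 0.2365 0.2018] [179.9584   0.0069  -9.9351] F [ 0.1497  0.0795 -0.5966] w 0.02236480531664812 t 16.525
-> (np.float64(0.5642986879664876), np.float64(0.23817687877497645), 0.055, -9.8) row [-0.0044 -0.0083  0.7339  0.0005  0.0001 -0.0015]
-> (np.float64(0.5800652143422235), np.float64(0.23545352678831993), 0.054, -9.8) row [ 0.0756 -0.0085  0.7389  0.0005  0.0001 -0.0015]
[[  0.5065  -0.285    2.1351 148.5569  25.9786]
 [  0.4543  -0.1887   5.5299 149.9396  25.2301]]
```

```bash
python3 -m inch '[[-0.005,-0.008,0.2,0,0,0,0],[-0.005,-0.008,0.4,0,0,0,0],[-0.005,-0.008,0.6,0,0,0,0],[-0.005,-0.008,0.68,0,0,0,0],[-0.005,-0.008,0.72,0,0,0,0],[-0.005,-0.008,0.735,0,0,0,0],[0.02,-0.008,0.735,0,0,0,0],[0.045,-0.008,0.735,0,0,0,0],[0.06,-0.008,0.735,0,0,0,0],[0.067,-0.008,0.735,0,0,0,0],[0.072,-0.008,0.735,0,0,0,0],[0.072,-0.008,0.735,0,0,0,0],[0.072,-0.008,0.735,0,0,0,0]]'
python3 - <<'E'
from meas import *
s=bot.observe(); print((s['position'][:2]-F)@ex,(s['position'][:2]-F)@ey)
f=cam('wrist'); save(f,'wrist5')
E
```

```text
clock: 18.2
position: [0.5791, 0.2373, 0.0549]
tool_rot: [3.142, 0.0, -0.171]
force: [-0.5, -0.1, -0.7]
grip_width: 0.0227
finger_force: 59.5
0.02473718451511103 0.023663828023736615
```

View pics/wrist5.png

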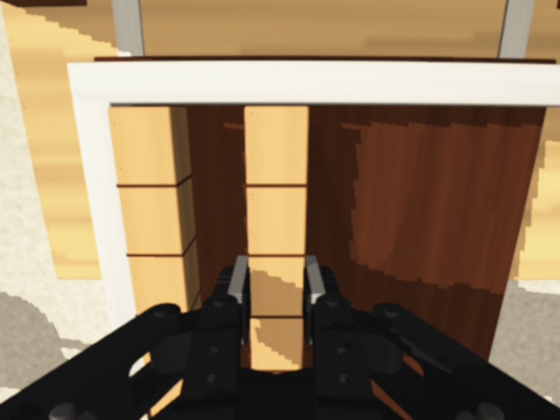

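```bash
for i in 1 2 3; do python3 -m inch '[[0.005,0,0.001,0,0,0,0],[0.005,0,0.001,0,0,0,0]]'|egrep 'pos|force:'; done
```

```text
position: [0.5802, 0.2371, 0.0547]
force: [-1.2, 0.8, -0.5]
finger_force: 59.6
position: [0.5804, 0.2371, 0.0546]
force: [-6.2, 0.8, 6.4]
finger_force: 60.6
position: [0.5814, 0.237, 0.0546]
force: [-7.3, -0.3, 9.8]
finger_force: 61.0
```

```bash
python3 -m inch '[[-0.008,0,0,0,0,0,0.45],[-0.008,0,0,0,0,0,0.45],[-0.008,0,0,0,0,0,0.45],[-0.008,0,0,0,0,0,0.45],[-0.008,0,-0.1,0,0,0,0.45],[-0.008,0,-0.3,0,0,0,0],[-0.008,0.1,-0.3,0,0,0,0],[-0.008,0.2,-0.3,0,0,0,0],[-0.008,0.2,-0.3,0,0,0,0],[-0.008,0.2,-0.15,0,0,0,0],[-0.008,0.2,-0.05,0,0,0,0],[-0.008,0.2,-0.01,0,0,0,0],[-0.008,0.2,-0.01,0,0,0,0],[-0.008,0.14,-0.01,0,0,0,0],[-0.008,0.11,-0.01,0,0,0,0],[-0.008,0.08,-0.01,0,0,0,0],[-0.008,0.05,-0.01,0,0,0,0],[-0.008,0.03,-0.01,0,0,0,0],[-0.008,0.015,-0.01,0,0,0,0],[-0.008,0.005,-0.01,0,0,0,0]]'|egrep 'pos|force:'
for i in 1 2 3; do python3 -m inch '[[0,-0.006,0,0,0,0,0],[0,-0.006,0,0,0,0,0]]'|egrep 'pos|force:'; done
```

```text
position: [0.5804, 0.2361, 0.0563]
force: [-0.2, -1.7, 0.6]
finger_force: 0.7
position: [0.5806, 0.2373, 0.0563]
force: [0.5, -1.2, 0.4]
finger_force: 0.0
position: [0.5808, 0.2385, 0.0563]
force: [0.4, -0.8, -0.8]
finger_force: 0.1
position: [0.581, 0.2393, 0.0563]
force: [-0.3, -3.7, 1.3]
finger_force: 1.8
```

```bash
python3 -m inch '[[0,-0.006,0,0,0,0,0],[0,-0.006,0,0,0,0,0]]'|egrep 'pos|force:'
python3 -m inch '[[0,0.03,0,0,0,0,0],[0,0.03,-0.3,0,0,0,0.3],[0,0.03,-0.6,0,0,0,0.7],[-0.1,0.3,-0.72,0,0,0,0.7],[-0.2,0.6,-0.72,0,0,0,0.7],[-0.26,0.9,-0.72,0,0,0,0.7],[-0.26,0.9,-0.72,0,0,0,0.7]]' >/dev/null
python3 -m inch '[[0,0.3,0,0,0,0,0.7],[0,0.6,0,0,0,0,0.7],[0,0.9,0,0,0,0,0.7]]' >/dev/null
python3 -m inch '[[0,0.3,0,0,0,-0.08,0.7],[0,0.425,0,0,0,-0.17,0.7],[0,0.425,0,0,0,-0.17,0.7],[0,0.425,0,0,0,-0.17,0.7],[0,0.425,0,0,0,-0.17,0.7]]'
python3 - <<'E'
from meas import *
f=cam('top')
print(bars2(f)); print(tray(f)); save(f,'top2')
plan((.4543,-.1888,.026,5.5))
E
```

```text
position: [0.581, 0.2394, 0.0562]
force: [-3.0, -7.7, 3.8]
finger_force: 4.6
clock: 24.38
position: [0.4545, -0.1876, 0.2003]
tool_rot: [-3.141, -0.0, 0.096]
force: [0.0, 0.1, 0.2]
grip_width: 0.0599
finger_force: 0.0
[[ 0.5512 -0.2833  2.0601 58.7853 25.8077]
 [ 0.402  -0.1944  4.6746 44.7601 24.229 ]
 [ 0.493  -0.185   5.5034 72.0272 24.9823]]
[(array([25.1073, 59.2898]), np.float64(-9.677375793457031), np.float64(150.1125946044922), np.float64(48.23295211791992))]
now [ 0.4544 -0.1877  0.2003] [-179.9906   -0.0111    5.5241] F [-0.4739  0.0145 -0.5534] w 0.05958427619156173 t 24.425
-> (0.4543, -0.1888, 0.026, 5.5) row [-0.0013  0.0054  0.8716 -0.0001 -0.0001  0.0003]
```

View pics/top2.png

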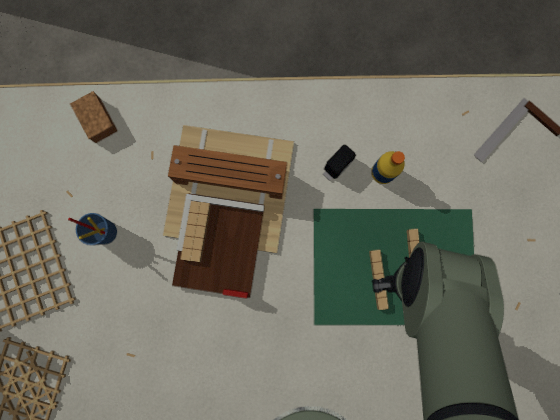

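The top view shows two bars in the tray at about (195,232), tight to each other and to the fence. The gripper is over the third bar at (380,286).

```bash
python3 -m inch '[[0,0.005,0.2,0,0,0,0.7],[0,0.005,0.4,0,0,0,0.7],[0,0.005,0.6,0,0,0,0.7],[0,0.005,0.8,0,0,0,0.7],[0,0.005,0.872,0,0,0,0.7],[0,0.005,0.872,0,0,0,0.7],[0,0.005,0.872,0,0,0,0],[0,0.005,0.872,0,0,0,0],[0,0.005,0.872,0,0,0,0],[0,0.005,0.872,0,0,0,0],[0,0.005,0.872,0,0,0,0],[0,0.005,0.8,0,0,0,0],[0,0.005,0.6,0,0,0,0],[0,0.005,0.3,0,0,0,0],[0,0.005,0.0,0,0,0,0],[0,0.005,0.0,0,0,0,0],[0,0.005,0.0,0,0,0,0]]' 60
python3 - <<'E'
from meas import *
t=J(.010,-.002); s=bot.observe(); d=t-s['position'][:2]; print('turn',(np.degrees(s['tool_rot'][2])+9.8)/90,'tool x,y', d@ex/.2,-d@ey/.2)
f=cam('wrist'); m=woodmask(f)[:,240:315].mean(1)>.5; print(np.where(m)[0].min())
E
```

```text
clock: 26.55
position: [0.4539, -0.1898, 0.2009]
tool_rot: [3.141, -0.001, 0.095]
force: [-0.3, -0.1, -0.8]
grip_width: 0.0225
finger_force: 59.6
turn 0.16956816954930673 tool x,y 0.17981633168706412 -2.082574659956075
101
```

```bash
python3 -m inch '[[0,0,0,0,0,0.08,0],[0,0,0,0,0,0.17,0],[0,0,0,0,0,0.17,0]]' >/dev/null
python3 -m inch '[[0.1,-0.3,0,0,0,0,0],[0.18,-0.6,0,0,0,0,0],[0.18,-0.9,0,0,0,0,0]]' >/dev/null
python3 -m inch '[[0,-0.3,0,0,0,0,0],[0,-0.6,0,0,0,0,0],[0,-0.9,0,0,0,0,0]]' >/dev/null
python3 -m inch '[[0,-0.283,0,0,0,0,0],[0,-0.283,0,0,0,0,0],[0,-0.283,0,0,0,0,0],[0,-0.283,0,0,0,0,0],[0,-0.283,0,0,0,0,0]]'
python3 - <<'E'
from meas import *
plan((*J(.010,-.002),.055,-9.8),(*J(.024,-.002),.054,-9.8))
print(bars2(cam('top')))
E
```

```text
clock: 28.35
position: [0.5608, 0.2135, 0.2003]
tool_rot: [3.141, 0.0, -0.172]
force: [-0.5, 0.3, -0.5]
grip_width: 0.0224
finger_force: 59.6
now [0.5608 0.2135 0.2003] [179.9889   0.0015  -9.8748] F [-0.48    0.3288 -0.5221] w 0.022375475223563056 t 28.35
-> (np.float64(0.5602136599865029), np.float64(0.2145270892113727), 0.055, -9.8) row [-0.0037 -0.0045  0.7267  0.0001  0.     -0.0008]
-> (np.float64(0.5740093705652717), np.float64(0.21214415622304825), 0.054, -9.8) row [ 0.0663 -0.0046  0.7317  0.0001  0.     -0.0008]
[[  0.5063  -0.285    2.2077 148.7396  25.8765]]
```

```bash
python3 -m inch '[[-0.004,-0.004,0.2,0,0,0,0],[-0.004,-0.004,0.4,0,0,0,0],[-0.004,-0.004,0.6,0,0,0,0],[-0.004,-0.004,0.68,0,0,0,0],[-0.004,-0.004,0.715,0,0,0,0],[-0.004,-0.004,0.729,0,0,0,0],[0.01,-0.004,0.729,0,0,0,0],[0.03,-0.004,0.729,0,0,0,0],[0.04,-0.004,0.729,0,0,0,0],[0.045,-0.004,0.729,0,0,0,0],[0.045,-0.004,0.729,0,0,0,0]]' |egrep 'pos|force:'
for i in 1 2 3; do python3 -m inch '[[0.006,0,0,0,0,0,0],[0.006,0,0,0,0,0,0]]'|egrep 'pos|force:'; done
python3 - <<'E'
from meas import *
s=bot.observe(); print((s['position'][:2]-F)@ex,(s['position'][:2]-F)@ey)
E
```

```text
position: [0.5697, 0.2138, 0.0545]
force: [0.2, -0.5, -0.5]
finger_force: 59.6
position: [0.5709, 0.2136, 0.0545]
force: [0.4, 0.0, -1.3]
finger_force: 59.6
position: [0.5721, 0.2133, 0.0545]
force: [-0.1, -0.7, -1.1]
finger_force: 59.6
position: [0.5733, 0.2131, 0.0545]
force: [-0.0, -0.2, -1.3]
finger_force: 59.6
0.02316773503903308 -0.001155573062795402
```

```bash
for i in 1 2 3 4; do python3 -m inch '[[0.005,0,0.001,0,0,0,0],[0.005,0,0.001,0,0,0,0]]'|egrep 'pos|force:'; done
```

```text
position: [0.5742, 0.2131, 0.0544]
force: [-1.6, 0.4, 1.5]
finger_force: 59.9
position: [0.5748, 0.2131, 0.0543]
force: [-5.2, 0.4, 7.8]
finger_force: 60.7
position: [0.5757, 0.2129, 0.0543]
force: [-7.0, 0.4, 11.8]
finger_force: 61.3
position: [0.5768, 0.2128, 0.0543]
force: [-8.7, -0.1, 15.0]
finger_force: 61.6
```

```bash
python3 -m inch '[[-0.01,0,0,0,0,0,0.45],[-0.01,0,0,0,0,0,0.45],[-0.01,0,0,0,0,0,0.45],[-0.01,0,0,0,0,0,0.45],[-0.01,0,-0.1,0,0,0,0.45],[-0.01,0,-0.3,0,0,0,0],[-0.01,0.1,-0.3,0,0,0,0],[-0.01,0.2,-0.3,0,0,0,0],[-0.01,0.2,-0.3,0,0,0,0],[-0.01,0.2,-0.15,0,0,0,0],[-0.01,0.2,-0.05,0,0,0,0],[-0.01,0.2,-0.01,0,0,0,0],[-0.01,0.2,-0.01,0,0,0,0],[-0.01,0.14,-0.01,0,0,0,0],[-0.01,0.11,-0.01,0,0,0,0],[-0.01,0.08,-0.01,0,0,0,0],[-0.01,0.05,-0.01,0,0,0,0],[-0.01,0.03,-0.01,0,0,0,0],[-0.01,0.015,-0.01,0,0,0,0],[-0.01,0.005,-0.01,0,0,0,0]]'|egrep 'pos|force:'
for i in 1 2 3 4; do python3 -m inch '[[0,-0.006,0,0,0,0,0],[0,-0.006,0,0,0,0,0]]'|egrep 'pos|force:'; done
```

```text
position: [0.575, 0.2119, 0.0557]
force: [-0.1, -1.7, 0.6]
finger_force: 0.4
position: [0.5752, 0.2131, 0.0557]
force: [-0.4, -0.6, -0.6]
finger_force: 0.0
position: [0.5754, 0.2143, 0.0557]
force: [-1.1, 0.4, 1.0]
finger_force: 0.1
position: [0.5757, 0.2155, 0.0557]
force: [0.0, 0.1, 0.5]
finger_force: 0.0
position: [0.5757, 0.2158, 0.0557]
force: [-1.3, -4.4, 1.8]
finger_force: 2.5
```

```bash
python3 -m inch '[[0,-0.006,0,0,0,0,0],[0,-0.006,0,0,0,0,0]]'|egrep 'pos|force:'
python3 -m inch '[[0,0.03,0,0,0,0,0],[0,0.03,-0.3,0,0,0,0.3],[0,0.03,-0.6,0,0,0,0.7],[0,0.3,-0.72,0,0,0,0.7],[0.08,0.6,-0.72,0,0,0,0.7],[0.084,0.9,-0.72,0,0,0,0.7],[0.084,0.9,-0.72,0,0,0,0.7]]' >/dev/null
python3 -m inch '[[0,0.3,0,0,0,0,0.7],[0,0.6,0,0,0,0,0.7],[0,0.9,0,0,0,0,0.7]]' >/dev/null
python3 -m inch '[[0,0.3,0,0,0,-0.07,0.7],[0,0.6,0,0,0,-0.133,0.7],[0,0.732,0,0,0,-0.133,0.7],[0,0.732,0,0,0,-0.133,0.7],[0,0.732,0,0,0,-0.133,0.7],[0,0.732,0,0,0,-0.133,0.7]]'
python3 - <<'E'
from meas import *
f=cam('top')
print(bars2(f)); print(tray(f))
plan((.5063,-.285,.026,2.2))
E
```

```text
position: [0.5758, 0.216, 0.0556]
force: [-2.9, -9.4, 5.0]
finger_force: 5.3
clock: 37.28
position: [0.5068, -0.2827, 0.1998]
tool_rot: [-3.141, -0.0, 0.039]
force: [0.8, 0.4, 0.7]
grip_width: 0.0593
finger_force: 0.0
[[  0.5064  -0.2847   2.3117 149.0875  26.4169]]
[(array([26.9904, 47.4796]), np.float64(-9.948837280273438), np.float64(150.6497344970703), np.float64(72.21237182617188))]
now [ 0.5067 -0.2829  0.1998] [-179.9835   -0.0151    2.2355] F [-0.1627  0.2326  0.3413] w 0.059666189664045556 t 37.325
-> (0.5063, -0.285, 0.026, 2.2) row [-0.0025  0.0106  0.8688 -0.0002 -0.0002  0.0004]
```

```bash
python3 -m inch '[[-0.003,0.01,0.2,0,0,0,0.7],[-0.003,0.01,0.4,0,0,0,0.7],[-0.003,0.01,0.6,0,0,0,0.7],[-0.003,0.01,0.8,0,0,0,0.7],[-0.003,0.01,0.868,0,0,0,0.7],[-0.003,0.01,0.868,0,0,0,0.7],[-0.003,0.01,0.868,0,0,0,0],[-0.003,0.01,0.868,0,0,0,0],[-0.003,0.01,0.868,0,0,0,0],[-0.003,0.01,0.868,0,0,0,0],[-0.003,0.01,0.868,0,0,0,0],[-0.003,0.01,0.8,0,0,0,0],[-0.003,0.01,0.6,0,0,0,0],[-0.003,0.01,0.3,0,0,0,0],[-0.003,0.01,0.0,0,0,0,0],[-0.003,0.01,0.0,0,0,0,0],[-0.003,0.01,0.0,0,0,0,0]]' 60
python3 - <<'E'
from meas import *
t=J(.010,-.026); s=bot.observe(); d=t-s['position'][:2]; print('turn',(np.degrees(s['tool_rot'][2])+9.8)/90,'tool x,y', d@ex/.2,-d@ey/.2)
f=cam('wrist'); m=woodmask(f)[:,240:315].mean(1)>.5; print(np.where(m)[0].min())
E
```

```text
clock: 39.45
position: [0.5054, -0.286, 0.2003]
tool_rot: [3.141, -0.001, 0.037]
force: [0.6, -0.2, -1.2]
grip_width: 0.0225
finger_force: 59.2
turn 0.13262032065242457 tool x,y -0.15605356293407535 -2.3928809558534794
101
```

```bash
python3 -m inch '[[0,0,0,0,0,0.07,0],[0,0,0,0,0,0.133,0],[0,0,0,0,0,0.133,0]]' >/dev/null
python3 -m inch '[[-0.1,-0.3,0,0,0,0,0],[-0.156,-0.6,0,0,0,0,0],[-0.156,-0.9,0,0,0,0,0]]' >/dev/null
python3 -m inch '[[0,-0.3,0,0,0,0,0],[0,-0.6,0,0,0,0,0],[0,-0.9,0,0,0,0,0]]' >/dev/null
python3 -m inch '[[0,-0.3,0,0,0,0,0],[0,-0.593,0,0,0,0,0],[0,-0.593,0,0,0,0,0],[0,-0.593,0,0,0,0,0],[0,-0.593,0,0,0,0,0],[0,-0.593,0,0,0,0,0]]'
python3 - <<'E'
from meas import *
plan((*J(.010,-.026),.0545,-9.8),(*J(.024,-.026),.0545,-9.8))
f=cam('wrist'); save(f,'wrist6'); m=woodmask(f)[:,240:315].mean(1)>.5; print(np.where(m)[0].min())
E
```

```text
clock: 41.38
position: [0.5567, 0.1898, 0.1998]
tool_rot: [3.141, -0.0, -0.173]
force: [-0.4, 0.4, -0.5]
grip_width: 0.0224
finger_force: 59.2
now [0.5567 0.1898 0.1998] [179.9921  -0.006   -9.8899] F [-0.3512  0.4063 -0.4652] w 0.022418930049505834 t 41.375
-> (np.float64(0.5561286320065181), np.float64(0.19087729964776895), 0.0545, -9.8) row [-0.004  -0.0049  0.7264  0.0001 -0.0001 -0.001 ]
-> (np.float64(0.5699243425852869), np.float64(0.1884943666594445), 0.0545, -9.8) row [ 0.066  -0.005   0.7264  0.0001 -0.0001 -0.001 ]
0
```

```bash
python3 -m inch '[[-0.004,-0.004,0.2,0,0,0,0],[-0.004,-0.004,0.4,0,0,0,0],[-0.004,-0.004,0.6,0,0,0,0],[-0.004,-0.004,0.68,0,0,0,0],[-0.004,-0.004,0.715,0,0,0,0],[-0.004,-0.004,0.727,0,0,0,0],[0.02,-0.004,0.727,0,0,0,0],[0.04,-0.004,0.727,0,0,0,0],[0.055,-0.004,0.727,0,0,0,0],[0.062,-0.004,0.727,0,0,0,0],[0.062,-0.004,0.727,0,0,0,0]]' |egrep 'pos|force:'
for i in 1 2 3; do python3 -m inch '[[0.005,0,0,0,0,0,0],[0.005,0,0,0,0,0,0]]'|egrep 'pos|force:'; done
python3 - <<'E'
from meas import *
s=bot.observe(); print((s['position'][:2]-F)@ex,(s['position'][:2]-F)@ey)
E
```

```text
position: [0.5688, 0.1895, 0.0546]
force: [-3.5, 0.0, 6.2]
finger_force: 60.1
position: [0.5696, 0.1895, 0.0546]
force: [-3.4, 0.6, 7.5]
finger_force: 60.2
position: [0.5707, 0.1894, 0.0546]
force: [-3.6, 1.2, 6.6]
finger_force: 60.1
position: [0.5717, 0.1892, 0.0547]
force: [-4.3, 1.4, 7.0]
finger_force: 60.1
0.02562268121024135 -0.02495861429657222
```

```bash
python3 - <<'E'
from meas import *
f=cam('wrist'); save(f,'wrist7')
E
```

```text
(no output)
```

View pics/wrist7.png

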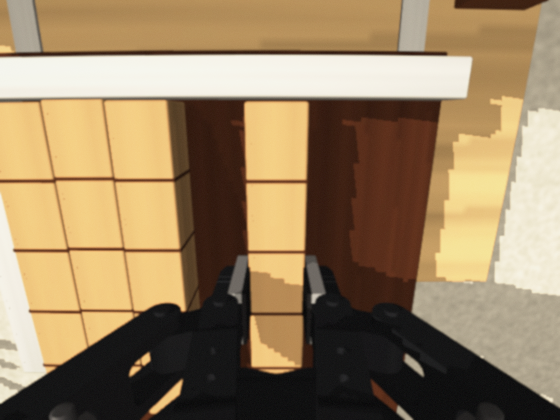

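The three placed bars sit flush at the stop (row ~100), and the fourth bar's end at (276,102) is almost touching it.

```bash
for i in 1 2 3; do python3 -m inch '[[0.005,0,0,0,0,0,0],[0.005,0,0,0,0,0,0]]'|egrep 'pos|force:'; done
```

```text
position: [0.5727, 0.1891, 0.0547]
force: [-3.3, 0.3, 5.1]
finger_force: 60.1
position: [0.5733, 0.189, 0.0546]
force: [-5.6, 0.7, 8.3]
finger_force: 60.4
position: [0.574, 0.1889, 0.0546]
force: [-8.7, 0.9, 9.3]
finger_force: 60.6
```

```bash
python3 -m inch '[[-0.01,0,0,0,0,0,0.45],[-0.01,0,0,0,0,0,0.45],[-0.01,0,0,0,0,0,0.45],[-0.01,0,0,0,0,0,0.45],[-0.01,0,-0.1,0,0,0,0.45],[-0.01,0,-0.3,0,0,0,0],[-0.01,0.1,-0.3,0,0,0,0],[-0.01,0.2,-0.3,0,0,0,0],[-0.01,0.2,-0.3,0,0,0,0],[-0.01,0.2,-0.15,0,0,0,0],[-0.01,0.2,-0.05,0,0,0,0],[-0.01,0.2,-0.01,0,0,0,0],[-0.01,0.2,-0.01,0,0,0,0],[-0.01,0.14,-0.01,0,0,0,0],[-0.01,0.11,-0.01,0,0,0,0],[-0.01,0.08,-0.01,0,0,0,0],[-0.01,0.05,-0.01,0,0,0,0],[-0.01,0.03,-0.01,0,0,0,0],[-0.01,0.015,-0.01,0,0,0,0],[-0.01,0.005,-0.01,0,0,0,0]]'|egrep 'pos|force:'
for i in 1 2 3 4 5; do python3 -m inch '[[0,-0.006,0,0,0,0,0],[0,-0.006,0,0,0,0,0]]'|egrep 'pos|force:'; done
```

```text
position: [0.5727, 0.1879, 0.0563]
force: [0.2, -0.8, 0.3]
finger_force: 0.4
position: [0.5729, 0.189, 0.0563]
force: [-0.6, 0.1, -0.4]
finger_force: 0.0
position: [0.5732, 0.1902, 0.0563]
force: [-0.6, -0.1, -0.5]
finger_force: 0.1
position: [0.5734, 0.1915, 0.0563]
force: [-0.5, -0.6, 0.2]
finger_force: 0.0
position: [0.5735, 0.1919, 0.0563]
force: [-0.6, -5.3, 1.5]
finger_force: 2.5
position: [0.5735, 0.1921, 0.0562]
force: [-2.8, -10.7, 5.1]
finger_force: 5.2
```

```bash
python3 -m inch '[[0,0.03,0,0,0,0,0],[0,0.03,-0.2,0,0,0,0],[0,0.03,-0.5,0,0,0,0],[0,0.03,-0.9,0,0,0,0],[-0.3,0.2,-0.9,0,0,0,0],[-0.6,0.216,-0.9,0,0,0,0],[-0.825,0.216,-0.9,0,0,0,0],[-0.825,0.216,-0.9,0,0,0,0],[-0.825,0.216,-0.9,0,0,0,0],[-0.825,0.216,-0.9,0,0,0,0]]'
python3 - <<'E'
from meas import *
f=cam('top'); print(tray(f)); im=f['img'][170:310,150:300]
h=cv2.cvtColor(f['img'],cv2.COLOR_RGB2HSV).astype(int)
red=((h[...,0]<6)|(h[...,0]>174))&(h[...,1]>150)&(h[...,2]>90)
for b in blobs(red,30):
    r=rect(plane(f,b,.075)); print('red',r,(r[0]-F)@ex,(r[0]-F)@ey)
g=cam('wrist')
a=cv2.resize(im,None,fx=3.3,fy=3.3,interpolation=cv2.INTER_CUBIC)
cv2.imwrite('pics/c1.png',cv2.cvtColor(a,cv2.COLOR_RGB2BGR)); save(g,'wrist8')
E
```

```text
clock: 49.35
position: [0.4046, 0.1792, 0.2362]
tool_rot: [-3.141, -0.0, -0.172]
force: [-0.2, -0.7, 0.2]
grip_width: -0.0001
finger_force: 0.0
[(array([27.7761, 35.5167]), np.float64(-9.810371398925781), np.float64(150.60523986816406), np.float64(95.95901489257812))]
red (array([0.4294, 0.1571]), 26.357133865356445, 11.803929328918457, 79.47905731201172) -0.10915111638683883 -0.08086417474904149
```

View pics/wrist8.png

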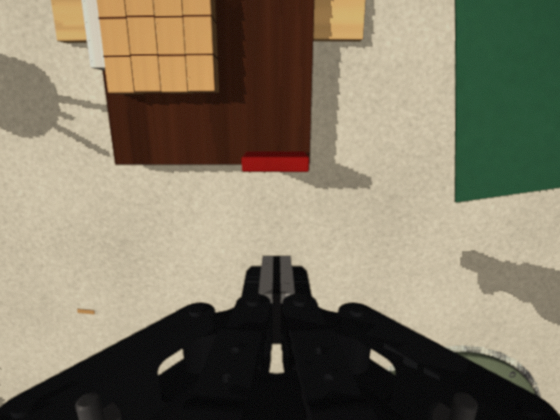

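View pics/c1.png

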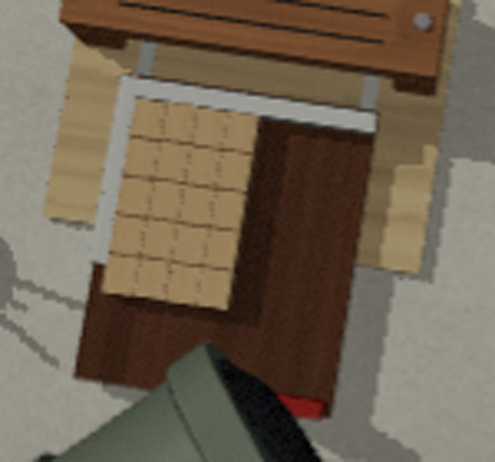

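```bash
python3 -m inch '[[0,0,0.25,0,0,0,0],[0,0,0.5,0,0,0,0],[0,0,0.7,0,0,0,0],[0,0,0.82,0,0,0,0],[0,0,0.86,0,0,0,0],[0,0,0.86,0,0,0,0],[0,0,0.86,0,0,0,0],[0.02,0,0.86,0,0,0,0],[0.03,0,0.86,0,0,0,0],[0.04,0,0.86,0,0,0,0],[0.05,0,0.86,0,0,0,0],[0.06,0,0.86,0,0,0,0],[0.07,0,0.86,0,0,0,0],[0.08,0,0.86,0,0,0,0],[0.09,0,0.86,0,0,0,0],[0.1,0,0.86,0,0,0,0]]'|egrep 'pos|force:'
python3 -m inch '[[0.015,0,0,0,0,0,0],[0.03,0,0,0,0,0,0],[0.05,0,0,0,0,0,0],[0.07,0,0,0,0,0,0],[0.1,0,0,0,0,0,0],[0.13,0,0,0,0,0,0],[0.16,0,0,0,0,0,0],[0.19,0,0,0,0,0,0],[0.22,0,0,0,0,0,0],[0.25,0,0,0,0,0,0],[0.28,0,0,0,0,0,0],[0.31,0,0,0,0,0,0],[0.34,0,0,0,0,0,0],[0.37,0,0,0,0,0,0],[0.39,0,0,0,0,0,0],[0.41,0,0,0,0,0,0],[0.43,0,0,0,0,0,0],[0.445,0,0,0,0,0,0],[0.455,0,0,0,0,0,0],[0.46,0,0,0,0,0,0]]'|egrep 'pos|force:'
```

```text
position: [0.4224, 0.176, 0.0642]
force: [-8.8, 2.8, 7.1]
finger_force: 4.6
position: [0.513, 0.1602, 0.0641]
force: [-9.4, 1.0, 7.4]
finger_force: 4.5
```

```bash
python3 - <<'E'
from meas import *
f=cam('top'); print(tray(f)); s=bot.observe(); print((s['position'][:2]-F)@ex)
g=cam('wrist'); h=cv2.cvtColor(g['img'],cv2.COLOR_RGB2HSV).astype(int)
a=np.hstack([g['img'][:300],]); save(g,'wrist9')
E
```

```text
[(array([98.195, 35.178]), np.float64(80.53638458251953), np.float64(96.40805053710938), np.float64(96.00344848632812))]
-0.02725675599297662
```

View pics/wrist9.png

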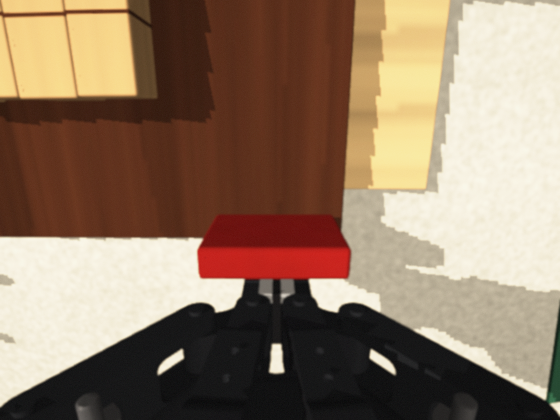

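```bash
python3 -m inch '[[0.01,0,0,0,0,0,0],[0.025,0,0,0,0,0,0],[0.045,0,0,0,0,0,0],[0.065,0,0,0,0,0,0],[0.085,0,0,0,0,0,0],[0.105,0,0,0,0,0,0],[0.125,0,0,0,0,0,0],[0.145,0,0,0,0,0,0],[0.16,0,0,0,0,0,0],[0.175,0,0,0,0,0,0],[0.185,0,0,0,0,0,0],[0.195,0,0,0,0,0,0],[0.2,0,0,0,0,0,0],[0.2,0,0,0,0,0,0]]'|egrep 'pos|force:'
for i in 1 2 3 4; do python3 -m inch '[[0.005,0,0,0,0,0,0],[0.01,0,0,0,0,0,0]]'|egrep 'pos|force:'; done
```

```text
position: [0.5524, 0.1533, 0.0641]
force: [-7.7, 0.6, 6.2]
finger_force: 3.9
position: [0.5542, 0.153, 0.0641]
force: [-8.7, -0.5, 6.3]
finger_force: 4.5
position: [0.5549, 0.1529, 0.064]
force: [-21.7, 1.5, 15.5]
finger_force: 10.9
position: [0.555, 0.1529, 0.0639]
force: [-35.7, 2.7, 28.4]
finger_force: 17.8
position: [0.555, 0.1528, 0.0638]
force: [-49.1, 4.6, 41.8]
finger_force: 24.8
```

```bash
python3 -m inch '[[-0.03,0,0,0,0,0,0],[-0.1,0,0,0,0,0,0],[-0.2,0,-0.1,0,0,0,0],[-0.3,0,-0.4,0,0,0,0],[-0.4,0,-0.7,0,0,0,0],[-0.5,0.2,-0.8,0,0,0,0],[-0.5,0.5,-0.8,0,0,0,0],[-0.5,0.9,-0.8,0,0,0,0],[-0.5,1,-0.8,0,0,0,0],[-0.5,1,-0.8,0,0,0,0],[-0.5,1,-0.8,0,0,0,0]]'|egrep 'pos|force:|clock'
python3 - <<'E'
from meas import *
f=cam('top'); print(tray(f)); g=cam('scene')
h=cv2.cvtColor(f['img'],cv2.COLOR_RGB2HSV).astype(int)
red=((h[...,0]<6)|(h[...,0]>174))&(h[...,1]>150)&(h[...,2]>90)
for b in blobs(red,30):
    r=rect(plane(f,b,.075)); print('red',r,(r[0]-F)@ex,(r[0]-F)@ey)
a=cv2.resize(f['img'][130:270,150:300],(429,400),interpolation=cv2.INTER_CUBIC)
b=cv2.resize(g['img'][180:350,210:420],(371,300),interpolation=cv2.INTER_CUBIC); b=cv2.copyMakeBorder(b,0,100,0,0,cv2.BORDER_CONSTANT)
cv2.imwrite('pics/c2.png',cv2.cvtColor(np.hstack([a,b]),cv2.COLOR_RGB2BGR))
E
```

```text
clock: 58.18
position: [0.4287, -0.0275, 0.2243]
force: [-0.1, 1.3, -1.2]
finger_force: 0.0
[(array([119.485 ,  35.3249]), np.float64(80.60565948486328), np.float64(95.64897155761719), np.float64(53.51112365722656))]
red (array([0.5697, 0.1478]), 56.20817947387695, 11.967893600463867, 80.05335998535156) 0.030692548437914566 -0.06611998756209231
```

View pics/c2.png

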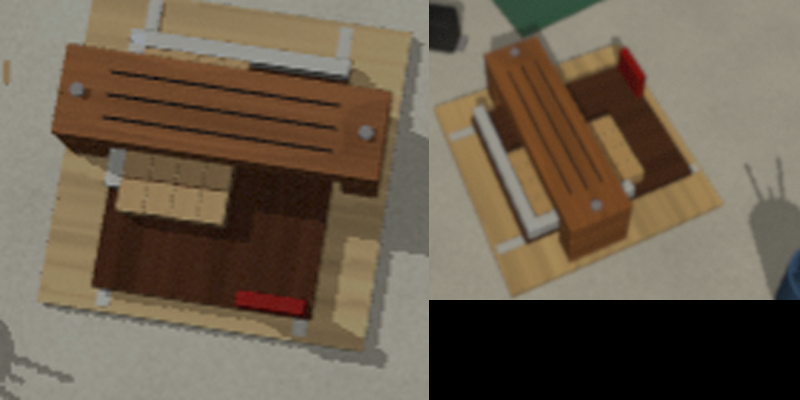

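The tray is fully home. The four bars sit under the bridge, tight together, with near ends level and the same end-to-tab offset as before the push (62.0 mm against 61.7 mm).

```bash
python3 -c "
from workcell import bot
print(bot.job_done())"
```

```text
the job is handed in; nothing more can be done
None
```

All four bars are in the tray, tight to the fence and each other and butted against the end stop, and the tray is fully home under the bridge. I handed the job in at about 58 s; the glue bottle, tape measure and mug were never touched.

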